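Tidy the bar bits on the terrace trolley

TASK

Tidy up the bar bits lying about on the drinks trolley: lay both steel stirrers lengthwise and flat on the floor of the long pine tray, put both bottle stoppers inside the coral bowl, and slip the wooden napkin ring over the post of its stand so that it sits flat on the stand's base. Lower the stoppers into the ceramic bowl rather than dropping them, and leave the two glass tumblers standing where they are.

Things in the scene. Friction and masses are not known exactly. Their poses are not given: they have to be found in the camera images.
- stirrer_a: First steel drink stirrer lying flat: a straight bar 122 mm long (own x axis), 9 mm wide, 9 mm high, ending at +x in a round paddle 20 mm in diameter and 6 mm thick; 130 mm overall, 40 g. Origin: middle of its length, at its underside; z up. Loose; grip the bar across its width near the origin.
- stirrer_b: Second, identical steel drink stirrer lying flat: a straight bar 122 mm long (own x axis), 9 mm wide, 9 mm high, ending at +x in a round paddle 20 mm in diameter and 6 mm thick; 130 mm overall, 40 g. Origin: middle of its length, at its underside; z up. Loose; grip the bar across its width near the origin.
- stopper_a: First bottle stopper standing cork up: an aluminium cap (disc 32 mm in diameter, 12 high) below, a cork cylinder 22 mm in diameter and 30 high above it; 42 mm tall in all, 40 g. Origin: on its axis at mid-height, 21 mm above the surface it stands on; own z points out of the cork end. Loose; the cork can be gripped from any side.
- stopper_b: Second, identical bottle stopper standing cork up: an aluminium cap (disc 32 mm in diameter, 12 high) below, a cork cylinder 22 mm in diameter and 30 high above it; 42 mm tall in all, 40 g. Origin: on its axis at mid-height, 21 mm above the surface it stands on; own z points out of the cork end. Loose; the cork can be gripped from any side.
- napkin_ring: Wooden napkin ring standing on its flat end, hole vertical: outside diameter 48 mm, hole 38 mm, height 30 mm, 40 g. Origin: centre of its underside; z along its axis. Loose; grip it across the outside.
- tray: Shallow rectangular pine tray, open on top, fixed: outside 120 mm along its x, 170 mm along its y (its length), 22 mm high; walls and floor 5 mm thick, so 110 x 160 mm inside. Origin: centre of its underside, on the trolley top; z up.
- bowl: Round coral ceramic bowl, fixed: 156 mm across the rim, 50 mm high, wall 5 mm; flat inner floor about 100 mm across, 6 mm above the trolley top. Origin: centre of its underside; z up.
- stand: Napkin-ring stand, fixed: a wooden disc 84 mm in diameter and 10 mm high with an upright brass post in its centre, 14 mm in diameter, its top 55 mm above the trolley top. Origin: centre of the disc's underside; z up.
- tumbler_l: Clear glass tumbler standing upright on the left side, 68 mm across the rim, 62 mm high, 220 g, loose. Origin: centre of its underside. Not to be moved.
- tumbler_r: The same tumbler on the right side. Origin: centre of its underside. Not to be moved.

How it is judged:
At the end, for the whole second after the job is handed in: Stirrers flat on the tray floor, within 0.4 rad of its length, origins within 50 mm (across) and 30 mm (along) of its centre; stopper centres within 60 mm of the bowl's axis, 47 mm or less above its underside; ring round the post, flat (0.12 rad) on the base; all released, at rest (x of stirrer_a in the frame of tray between -0.05 and 0.05 m and y of stirrer_a in the frame of tray between -0.03 and 0.03 m and z of stirrer_a in the frame of tray between 0 and 0.018 m and angle between the x axis of each of stirrer_a, stirrer_b and the y axis of tray, either way round below 0.4 rad and angle between the x axis of each of stirrer_a, stirrer_b and the z axis of tray, either way round above 1.45 rad and x of stirrer_b in the frame of tray between -0.05 and 0.05 m and y of stirrer_b in the frame of tray between -0.03 and 0.03 m and z of stirrer_b in the frame of tray between 0 and 0.018 m and horizontal distance between each of stopper_a, stopper_b and bowl below 0.06 m and z of stopper_a in the frame of bowl between 0 and 0.047 m and z of stopper_b in the frame of bowl between 0 and 0.047 m and horizontal distance between napkin_ring and stand below 0.015 m and ((z of napkin_ring in the frame of stand between 0.005 and 0.015 m and angle between napkin_ring's own z axis and vertical below 0.12 rad) or (z of napkin_ring in the frame of stand between 0.035 and 0.045 m and angle between napkin_ring's own z axis and vertical above 3.02 rad)) and linear speed of each of stirrer_a, stirrer_b, stopper_a, stopper_b, napkin_ring below 0.02 m/s and angular speed of each of stirrer_a, stirrer_b, stopper_a, stopper_b, napkin_ring below 0.3 rad/s); the robot touches nothing.
It fails at once if stopper_a falls into the bowl from more than about 3 cm (faster than 0.75 m/s inside it) (horizontal distance between stopper_a and bowl below 0.075 m and z of stopper_a in the frame of bowl below 0.06 m and linear speed of stopper_a above 0.75 m/s).
It fails at once if stopper_b falls into the bowl from more than about 3 cm (faster than 0.75 m/s inside it) (horizontal distance between stopper_b and bowl below 0.075 m and z of stopper_b in the frame of bowl below 0.06 m and linear speed of stopper_b above 0.75 m/s).
It fails at once if tumbler_l is shifted by more than 15 mm or tipped (distance of tumbler_l from where it was at the start of the episode above 0.015 m or angle between tumbler_l's own z axis and vertical above 0.25 rad).
It fails at once if tumbler_r is shifted by more than 15 mm or tipped (distance of tumbler_r from where it was at the start of the episode above 0.015 m or angle between tumbler_r's own z axis and vertical above 0.25 rad).
It also fails if it takes over 120 s, if anything falls off the work surface, if the arm or the gripper's body presses on something with over 40 N, if the wrist force passes 120 N, or if a joint passes its speed limit or range.

ROBOT

A 6-joint arm with a two-finger parallel gripper is mounted at the origin on the work surface. World frame = base frame: x ahead of the robot, y to its left, z up, the work surface at z = 0. Lengths are in m, angles in rad, forces in N, time in s.
With the tool pointing down it reaches from about 0.3 to 0.75 m from the base axis. Payload 8.5 kg.
Tool frame: the origin (TCP) lies midway between the tips of the shut fingers; the grasp point (between the pads) lies 19 mm behind it; z points along the fingers, y is the line along which they close (so a half turn about z gives the same grasp; the last joint's range is limited). The gripper opens to 88 mm and grips with 3 to 60 N. Pads are 18 mm wide; open, the fingers measure 123 mm over their backs; the gripper's body (75 mm by 187 mm) begins 45 mm behind the grasp point.
Start: joints at [1.099, 0.381, 1.297, -0, 1.464, -0.215], TCP at [0.14, 0.532, 0.239] pointing down, gripper open.
Joint ranges: [-3.11, 3.11], [-0.89, 2.33], [0.22, 2.48], [-1.42, 4.56], [0.17, 2.85], [-2.88, 2.88]. Speed limits (rad/s): [2.39, 2.39, 3.14, 3.14, 3.14, 3.14].

INTERFACE

Orientations are given as a 3x3 rotation matrix whose columns are the frame's x, y, z axes.
In Python, from bench import r gives the robot as it stands.
- The arm moves only by the tool drive_tool, never from a script. Its argument "targets" is text: rows parted by semicolons, each of 7 numbers parted by spaces: the shift along the tool's x, y, z in m, then the turn, a rotation vector about the tool's x, y, z in degrees, then the gripper command: -1 is shut, 1 is fully open, values between are in proportion. A call has exactly 10 rows; each row shifts and turns the commanded pose from where the row before left it, along the tool's axes as they then stand; what a row does not reach is not made up. A row lasts 1/12 s, in which the tool goes at most 41.7 mm and 7.16 degrees, less where a joint would pass 70% of its speed; a pose out of reach is approached as far as the arm can. A call is refused whole if a number of a shift passes 0.0417 or a number of a turn 7.16, either way. A call with a gripper value outside its range is refused whole. The fingers move at their own pace and stop on an object; the grip force is fixed at half the most. Time passes only in rows, so rows that do not move let the fingers close, or fill a call up. It gives the time, the measured TCP pose, the force, the opening and the grip force at its end, in the units of the state.
- r.get_obs(): the state, without advancing time (a new reading comes with each control period).
- r.read_camera(name): name is "scene" or "top"; returns a dict with "img" (384x512x3 uint8, red, green, blue), "intrinsics" (3x3 intrinsics, pixels), "k1" (the pictures are not rectified: a ray, as slopes to the right and down, at radius r is drawn at 1 + k1 r^2 times it, then the intrinsics apply), "camera_from_world" (4x4, takes a point from world to camera coordinates). Camera axes: x right, y down, z forward; pixel columns grow to the right and rows downward; lengths in m; the calibration is good to about 2 mm. A picture is of the moment at which its call begins. There is no depth.
- r.hand_in(): hands the job in; it is judged then, once.
Trained networks look in a picture, given as the dict that the camera call returned (one of the last four; its "shot" number tells which), for a name from the list of things; names that differ only in an ending like _2 or _b are one class to them, and where a whole thing is asked for, a point or a joint stands for the part that bears it (a point fixed in the world has none). Each returns a list of dicts, best first, with "confidence" (0 to 1); they miss things now and then, are a little off and sometimes report something else, mostly with a low value. They report only what shows in the picture. A call takes as long as a camera call.
- r.recognise(picture, target): "box" ([left, top, width, height] in pixels, round what is visible of it).
The state is a dict: "t": time; "joint_pos": joint angles; "qd": joint speeds; "joint_torque": joint torques, N m; "ee_pos": TCP position; "tcp_rot": TCP orientation; "force": force on the tool from outside, world axes, zero at the start; "ft_torque": the same for the moment, N m; "width": opening from 0.0 (shut) to 1.0 (fully open); "grasp_force": force on a finger pad.
Only numpy, scipy, OpenCV 4.12 (cv2) and the standard library are available. Lean on these libraries where they do the work, as an engineer would, in place of code of your own. Each camera call takes 0.05 s, during which the arm holds its last target. There are 200 camera calls.

## Working session

There is one attempt and no reset: what is moved stays moved. The work goes in short steps, Python scripts to look and compute and a tool call to move; the robot and the scene stay as the last step left them, time stands still between calls to the robot, and variables do not carry over. Pictures are saved under pics/ and viewed, at most 14 in all, crops included, and the job is handed in when it is done.

Besides the shell and the picture viewer there is one more tool, called after "Call:" as name(argument=value, ...) on one line, values as JSON. drive_tool: Moves the arm, as the interface text tells. Its arguments: {"type":"object","properties":{"targets":{"type":"string"}},"required":["targets"]}

```bash
mkdir -p pics; ls
cat > h.py <<'E'
import numpy as np,cv2
from bench import r
np.set_printoptions(precision=4,suppress=True)
def ray(p,u,v):
    K=np.array(p["intrinsics"]);T=np.array(p["camera_from_world"]);k=p["k1"]
    d=np.array([(u-K[0,2])/K[0,0],(v-K[1,2])/K[1,1]]);s=d.copy()
    for _ in range(20): s=d/(1+k*(s@s))
    R=T[:3,:3];return -R.T@T[:3,3],R.T@np.r_[s,1]
def atz(p,u,v,z):
    c,d=ray(p,u,v);return c+d*(z-c[2])/d[2]
def proj(p,X):
    K=np.array(p["intrinsics"]);T=np.array(p["camera_from_world"])
    c=T[:3,:3]@np.array(X)+T[:3,3];s=c[:2]/c[2];s=s*(1+p["k1"]*(s@s));return K[:2,:2]@s+K[:2,2]
def save(p,n,crop=None,f=1.5):
    im=cv2.cvtColor(p["img"],cv2.COLOR_RGB2BGR)
    if crop: x,y,w,h=crop;im=im[y:y+h,x:x+w]
    cv2.imwrite(f"pics/{n}.png",cv2.resize(im,None,fx=f,fy=f,interpolation=cv2.INTER_CUBIC))
E
python3 - <<'E'
from h import *
o=r.get_obs();print(o)
p=r.read_camera("top");q=r.read_camera("scene");save(p,"top0");save(q,"scene0")
for n,z in dict(stirrer_a=.005,stopper_a=.02,napkin_ring=.015,tray=.01,bowl=.025,stand=.01,tumbler_l=.03).items():
    for nm,pic in (("top",p),("scene",q)):
        for d in r.recognise(pic,n):
            b=d["box"];print(n,nm,round(d["confidence"],2),np.round(b),atz(pic,b[0]+b[2]/2,b[1]+b[3]/2,z)[:2])
c,_=ray(p,0,0);print(c);c,_=ray(q,0,0);print(c)
E
```

```text
pics
{'t': 0.0, 'joint_pos': array([ 1.0987,  0.3812,  1.2983, -0.    ,  1.4636, -0.2153]), 'qd': array([ 0.0001,  0.001 , -0.0012, -0.0001,  0.0008, -0.0011]), 'joint_torque': array([  0.0003, -43.7932, -22.4554,   0.0714,   0.0353,  -0.0001]), 'ee_pos': array([0.1396, 0.5317, 0.2381]), 'tcp_rot': array([[-0.9672,  0.254 , -0.0007],
       [ 0.254 ,  0.9672, -0.0013],
       [ 0.0003, -0.0014, -1.    ]]), 'force': array([ 0.2089, -0.4362,  0.6815]), 'ft_torque': array([ 0.0459, -0.0305, -0.0462]), 'grasp_force': 0.0, 'width': 1.0009154642298095}
stirrer_a top 0.6 [325. 195.   9.  49.] [ 0.4356 -0.1752]
stirrer_a top 0.57 [375. 212.  16.  49.] [ 0.3895 -0.3111]
stirrer_a scene 0.42 [202. 130.  26.  23.] [ 0.3883 -0.3136]
stirrer_a scene 0.42 [221. 156.  33.  20.] [ 0.4238 -0.1731]
stopper_a top 0.7 [197. 224.  13.  10.] [0.4125 0.1587]
stopper_a top 0.41 [138. 228.  17.  12.] [0.3995 0.3082]
stopper_a scene 0.58 [370. 232.  16.  22.] [0.4018 0.3087]
stopper_a scene 0.44 [325. 205.  11.  17.] [0.4023 0.1602]
napkin_ring top 0.45 [260. 204.  16.  13.] [ 0.4599 -0.0097]
napkin_ring scene 0.72 [263. 187.  19.  17.] [ 0.4529 -0.0028]
tray top 0.85 [132. 135.  74.  57.] [0.5904 0.256 ]
tray scene 0.86 [268. 244.  89.  68.] [0.5957 0.2584]
tray scene 0.34 [323. 205.  14.  19.] [0.3966 0.1545]
bowl top 0.66 [228. 117.  61.  57.] [0.635  0.0122]
bowl scene 0.64 [200. 200.  64.  50.] [0.6196 0.0088]
stand top 0.95 [350. 144.  30.  26.] [ 0.6031 -0.2748]
stand scene 0.61 [155. 164.  28.  26.] [ 0.6042 -0.2735]
tumbler_l top 0.8 [ 92. 178.  35.  27.] [0.5122 0.4078]
tumbler_l top 0.67 [406. 177.  30.  26.] [ 0.5085 -0.4079]
tumbler_l scene 0.93 [374. 265.  32.  41.] [0.502 0.404]
tumbler_l scene 0.66 [157. 127.  20.  24.] [ 0.5073 -0.4066]
[ 0.3461 -0.0036  1.0684]
[1.1835 0.6413 0.8829]
```

View pics/top0.png

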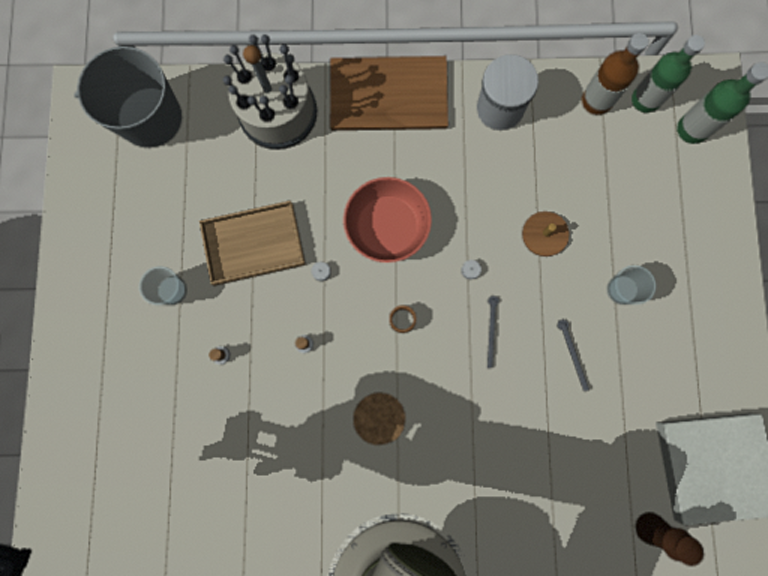

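View pics/scene0.png

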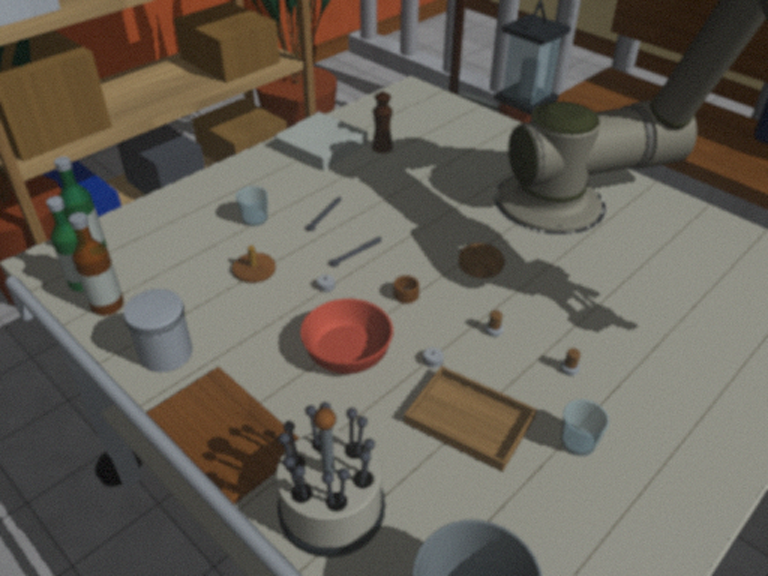

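The top view shows every item. In the 1.5x picture the stirrers are near (491,332) and (574,355), the stoppers at (220,354) and (305,343), and the ring at (403,319). The tray is at (253,243), the bowl at (388,220) and the stand at (546,233). The two white discs at (320,270) and (471,268) and the brown disc are distractors. Next I refine the poses by segmentation.

```bash
cat >> h.py <<'E'
def blob(p,box,f,pad=6):
    """largest component of mask f(rgb int) in the box -> contour pts"""
    x,y,w,h=[int(round(t)) for t in box];x-=pad;y-=pad;w+=2*pad;h+=2*pad
    m=f(p["img"][y:y+h,x:x+w].astype(int)).astype(np.uint8)
    n,l,s,c=cv2.connectedComponentsWithStats(m);i=1+np.argmax(s[1:,4])
    v,u=np.nonzero(l==i);return np.c_[u+x,v+y].astype(float)
def go(X,ang=None,o=None):
    """print shift in tool axes and the turn about tool z (deg) to put tool y at angle ang (deg, world)"""
    o=o or r.get_obs();R=np.array(o["tcp_rot"]);d=R.T@(np.array(X)-o["ee_pos"])
    s="shift mm %s |%.0f|"%(np.round(d*1e3,1),1e3*np.linalg.norm(d))
    if ang is not None:
        t=R.T@np.array([np.cos(np.radians(ang)),np.sin(np.radians(ang)),0]);a=np.degrees(np.arctan2(-t[0],t[1]));a=(a+90)%180-90
        s+=" turn %.1f"%a
    print(s)
E
python3 - <<'E'
from h import *
p=r.read_camera("top");o=r.get_obs();print(proj(p,o["ee_pos"]),p["k1"],np.array(p["intrinsics"])[0])
for nm,b in dict(A=(325,195,9,49),B=(375,212,16,49)).items():
    P=blob(p,b,lambda i:(i.sum(2)<360)&(abs(i[...,0]-i[...,2])<45),4)
    W=np.array([atz(p,u,v,.006)[:2] for u,v in P])
    c,(l,w),a=cv2.minAreaRect(W.astype(np.float32)*1000);e=cv2.PCACompute(W,mean=None)[1][0]
    t=(W-W.mean(0))@e; print(nm,len(P),np.array(c),l,w,"dir deg",np.degrees(np.arctan2(e[1],e[0])),"n",t.min(),t.max())
def stat(n,b,z,f):
    P=blob(p,b,f);W=np.array([atz(p,u,v,z)[:2] for u,v in P]).astype(np.float32)*1000
    print(n,len(P),"enc",cv2.minEnclosingCircle(W),"rect",cv2.minAreaRect(W))
red=lambda k:(lambda i:i[...,0]-i[...,2]>k)
stat("bowl",(228,117,61,57),.05,red(60))
stat("stand",(350,144,30,26),.01,red(40))
stat("ring",(260,204,16,13),.03,red(35))
stat("tray",(132,135,74,57),.022,red(35))
stat("corkL",(138,228,17,12),.042,red(35))
stat("corkR",(197,224,13,10),.042,red(35))
for n,b in dict(st=(315,185,100,85),sp=(130,215,90,30),d=(195,165,150,25)).items(): save(p,n,b,6)
im=[cv2.resize(cv2.cvtColor(p["img"],4)[y:y+h,x:x+w],(780,int(780*h/w)),interpolation=2) for x,y,w,h in [(310,185,110,40),(320,225,110,40)]]
E
cat > /dev/null
python3 - <<'E'
import cv2,numpy as np
a=cv2.imread('pics/st.png');b=cv2.imread('pics/sp.png');d=cv2.imread('pics/d.png')
W=800;f=lambda i,h:cv2.resize(i,(int(i.shape[1]*h/i.shape[0]),h))
a=f(a,360);b=f(b,130);d=f(d,90)
c=np.zeros((590,800,3),np.uint8);c[:360,:min(800,a.shape[1])]=a[:,:800];c[365:495,:min(800,b.shape[1])]=b[:,:800];c[500:590,:min(800,d.shape[1])]=d[:,:800]
cv2.imwrite('pics/mosaic.png',c)
E
```

```text
[ -8.4333 365.0365] 0.04093412963220466 [398.9223   0.     258.9958]
A 278 [ 431.0359 -172.0387] 21.287317276000977 127.80960845947266 dir deg -5.071711277171136 n -0.06747109713354886 0.06115040739429735
B 321 [ 390.8887 -312.5765] 130.47665405273438 24.204116821289062 dir deg 16.710316874351946 n -0.06684165619671074 0.06362412379441672
bowl 1638 enc ((626.4312133789062, 14.830767631530762), 76.59671020507812) rect ((626.71728515625, 15.456172943115234), (150.11729431152344, 151.72520446777344), 89.20044708251953)
stand 660 enc ((606.9833374023438, -269.9856262207031), 41.478946685791016) rect ((606.7041015625, -270.3243103027344), (77.64704132080078, 80.73860168457031), 87.5948715209961)
ring 86 enc ((453.0224914550781, -9.496683120727539), 23.497709274291992) rect ((452.19842529296875, -10.358283996582031), (41.82729721069336, 44.54196548461914), 89.42244720458984)
tray 2228 enc ((595.0824584960938, 259.4873962402344), 101.3438720703125) rect ((595.0050659179688, 259.45098876953125), (119.5313491821289, 168.4795684814453), 12.39758014678955)
corkL 47 enc ((393.4449462890625, 311.161376953125), 9.723564147949219) rect ((393.8777160644531, 311.703857421875), (18.156185150146484, 15.261476516723633), 89.34446716308594)
corkR 44 enc ((412.244873046875, 163.7023468017578), 9.493977546691895) rect ((412.6954040527344, 163.63331604003906), (18.140844345092773, 15.36787223815918), 89.41395568847656)
```

View pics/mosaic.png

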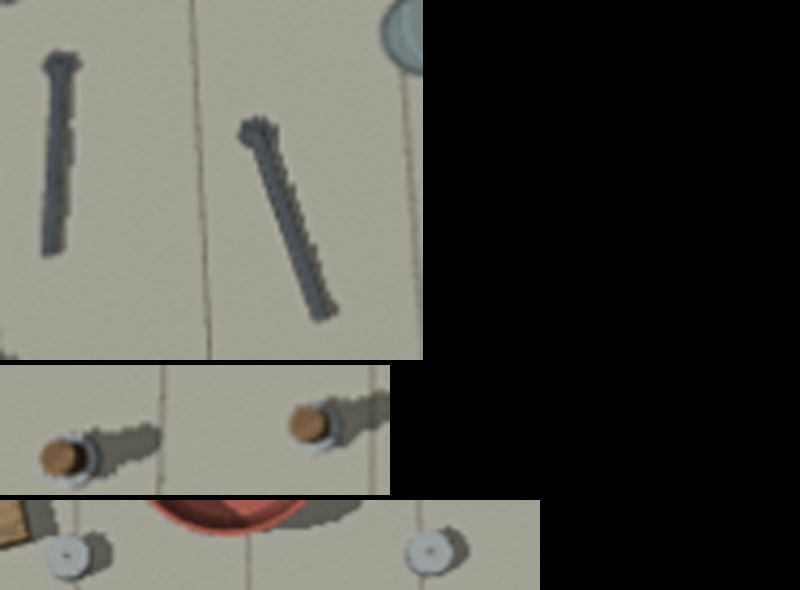

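The mosaic shows the stirrer paddles at the far (+x) end with shadow on the -y side, and the corks as brown tops. The white discs are small separate items. I check how close the straw pot is to the tray and plan the stopper moves.

Run:
```python
from h import *
p=r.read_camera("top")
print("pot base front",atz(p,183,98,0),"straw front",atz(p,160,72,.15), atz(p,196,72,.15),"pot top front",atz(p,180,82,.1))
print("discs",atz(p,213.5,180,.01),atz(p,314.5,178.5,.01))
go([.395,.310,.10],90); go([.395,.310,.018],90)
```

```text
pot base front [0.7812 0.225  0.    ] straw front [0.7872 0.2503 0.15  ] [0.7863 0.1624 0.15  ] pot top front [0.7836 0.2121 0.1   ]
discs [0.5437 0.1357 0.01  ] [ 0.5448 -0.1366  0.01  ]
shift mm [-303.3 -149.8  138.7] |366| turn -14.7
shift mm [-303.3 -149.8  220.7] |404| turn -14.7
```

Call:
drive_tool(targets="-0.0303 -0.015 0.0139 0 0 0 1;-0.0303 -0.015 0.0139 0 0 0 1;-0.0303 -0.015 0.0139 0 0 0 1;-0.0303 -0.015 0.0139 0 0 0 1;-0.0303 -0.015 0.0139 0 0 0 1;-0.0303 -0.015 0.0139 0 0 0 1;-0.0303 -0.015 0.0139 0 0 0 1;-0.0303 -0.015 0.0139 0 0 0 0;-0.0303 -0.015 0.0139 0 0 0 0;-0.0303 -0.015 0.0139 0 0 0 0")

```text
t: 1.73
ee_pos: [0.3958, 0.3087, 0.0992]
tcp_rot: [[-0.967, 0.254, 0.0], [0.254, 0.967, 0.0], [-0.0, 0.0, -1.0]]
force: [1.9, 1.5, 0.5]
width: 0.798
grasp_force: 0.0
```

Call:
drive_tool(targets="0 0 0 0 0 -5 0;0 0 0 0 0 -5 0;0 0 0 0 0 -4.7 0;0 0 0 0 0 0 0;0 0 0 0 0 0 0;0 0 0 0 0 0 0;0 0 0 0 0 0 0;0 0 0 0 0 0 0;0 0 0 0 0 0 0;0 0 0 0 0 0 0")

```text
t: 2.57
ee_pos: [0.3946, 0.31, 0.0998]
tcp_rot: [[-1.0, 0.001, 0.0], [0.001, 1.0, 0.0], [-0.0, 0.0, -1.0]]
force: [-1.0, 0.4, -0.0]
width: 0.505
grasp_force: 0.0
```

Run:
```python
from h import *
go([.395,.310,.10],90); go([.395,.310,.018],90)
q=r.read_camera("scene");p=r.read_camera("top");save(q,"s1",(290,120,200,150),4)
for pic in(q,p):
  for d in r.recognise(pic,"stopper_a"):
    b=d["box"];print(round(d["confidence"],2),np.round(b),atz(pic,b[0]+b[2]/2,b[1]+b[3]/2,.021)[:2])
```

```text
shift mm [-0.4  0.  -0.2] |0| turn -0.0
shift mm [-0.4  0.  81.8] |82| turn -0.0
0.53 [323. 204.  14.  21.] [0.4087 0.1641]
0.52 [371. 231.  16.  21.] [0.3971 0.3081]
0.63 [ 91. 175.  34.  22.] [0.5273 0.4148]
0.6 [197. 224.  13.  10.] [0.4125 0.1595]
```

View pics/s1.png

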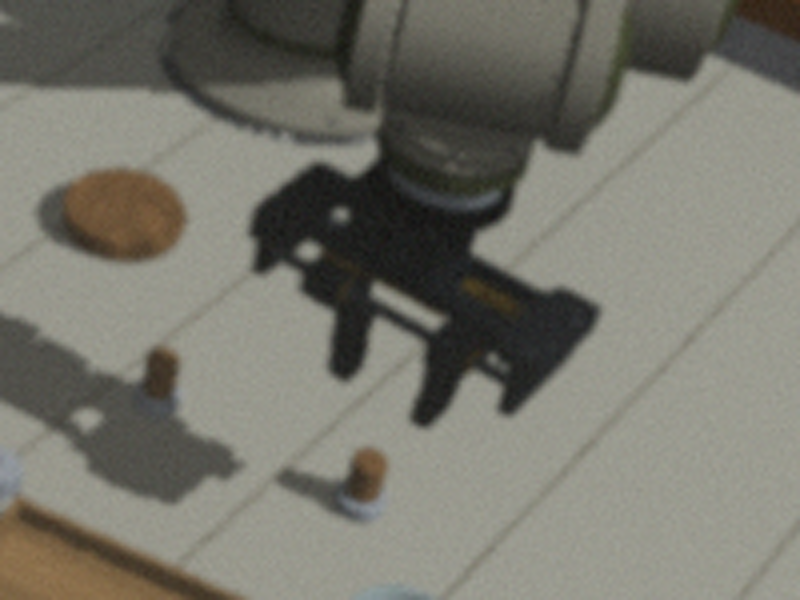

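The gripper hangs squarely above the left stopper, which is at about (367,480) in the crop. I lower, grip and lift.

Call:
drive_tool(targets="0 0 0.0164 0 0 0 0;0 0 0.0164 0 0 0 0;0 0 0.0164 0 0 0 0;0 0 0.0164 0 0 0 0;0 0 0.0164 0 0 0 0;0 0 0 0 0 0 0;0 0 0 0 0 0 -1;0 0 0 0 0 0 -1;0 0 0 0 0 0 -1;0 0 0 0 0 0 -1")

```text
t: 3.6
ee_pos: [0.3951, 0.3101, 0.0187]
tcp_rot: [[-1.0, 0.0, 0.002], [0.0, 1.0, 0.001], [-0.002, 0.001, -1.0]]
force: [-0.3, 0.9, 3.6]
width: 0.237
grasp_force: 30.0
```

Call:
drive_tool(targets="0 0 0 0 0 0 -1;0 0 0 0 0 0 -1;0 0 -0.01 0 0 0 -1;0 0 -0.03 0 0 0 -1;0 0 -0.03 0 0 0 -1;0 0 -0.03 0 0 0 -1;0 0 0 0 0 0 -1;0 0 0 0 0 0 -1;0 0 0 0 0 0 -1;0 0 0 0 0 0 -1")

```text
t: 4.43
ee_pos: [0.3941, 0.3096, 0.1166]
tcp_rot: [[-1.0, 0.0, -0.002], [0.0, 1.0, -0.001], [0.002, -0.001, -1.0]]
force: [0.1, -0.5, -0.2]
width: 0.238
grasp_force: 30.0
```

Run:
```python
from h import *
go([.649,.013,.12],90); go([.649,.013,.026],90)
```

```text
shift mm [-255.  -296.6   -3.6] |391| turn -0.0
shift mm [-255.2 -296.5   90.4] |401| turn -0.0
```

Call:
drive_tool(targets="-0.0255 -0.0297 0 0 0 0 -1;-0.0255 -0.0297 0 0 0 0 -1;-0.0255 -0.0297 0 0 0 0 -1;-0.0255 -0.0297 0 0 0 0 -1;-0.0255 -0.0297 0 0 0 0 -1;-0.0255 -0.0297 0 0 0 0 -1;-0.0255 -0.0297 0 0 0 0 -1;-0.0255 -0.0297 0 0 0 0 -1;-0.0255 -0.0297 0 0 0 0 -1;-0.0255 -0.0297 0 0 0 0 -1")

```text
t: 5.27
ee_pos: [0.6501, 0.0111, 0.1161]
tcp_rot: [[-1.0, 0.001, -0.003], [0.001, 1.0, 0.001], [0.003, 0.001, -1.0]]
force: [0.1, 0.2, -0.6]
width: 0.241
grasp_force: 30.0
```

Call:
drive_tool(targets="0 0 0 0 0 0 -1;0 0 0 0 0 0 -1;0 0 0 0 0 0 -1;0 0 0.015 0 0 0 -1;0 0 0.015 0 0 0 -1;0 0 0.015 0 0 0 -1;0 0 0.012 0 0 0 -1;0 0 0 0 0 0 -1;0 0 0 0 0 0 -1;0 0 0 0 0 0 -1")

```text
t: 6.1
ee_pos: [0.6496, 0.0136, 0.0616]
tcp_rot: [[-1.0, -0.001, 0.001], [-0.001, 1.0, -0.0], [-0.001, -0.0, -1.0]]
force: [0.6, -0.4, 0.0]
width: 0.238
grasp_force: 30.0
```

Run:
```python
from h import *
go([.649,.013,.026],90)
q=r.read_camera("scene");save(q,"s2",(180,150,140,105),5)
```

```text
shift mm [ 0.6 -0.6 35.6] |36| turn 0.0
```

View pics/s2.png

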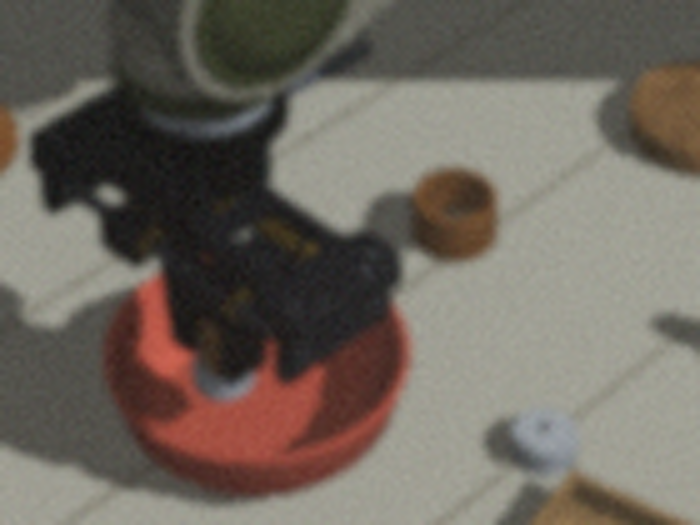

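The stopper's cap, at (225,380) in the crop, is well inside the bowl. I lower it to the floor, open slightly and retreat.

Call:
drive_tool(targets="0 0 0.009 0 0 0 -1;0 0 0.009 0 0 0 -1;0 0 0.009 0 0 0 -1;0 0 0.007 0 0 0 -1;0 0 0.002 0 0 0 -1;0 0 0 0 0 0 -1;0 0 0 0 0 0 -0.2;0 0 0 0 0 0 -0.2;0 0 0 0 0 0 -0.2;0 0 0 0 0 0 -0.2")

```text
t: 6.98
ee_pos: [0.6496, 0.0128, 0.0246]
tcp_rot: [[-1.0, 0.0, -0.0], [0.0, 1.0, 0.0], [0.0, 0.0, -1.0]]
force: [-0.3, -0.6, -0.3]
width: 0.399
grasp_force: 0.0
```

Call:
drive_tool(targets="0 0 -0.01 0 0 0 -0.2;0 0 -0.02 0 0 0 -0.2;0 0 -0.02 0 0 0 -0.2;0 0 -0.025 0 0 0 0;0 0 0 0 0 0 0;0 0 0 0 0 0 0;0 0 0 0 0 0 0;0 0 0 0 0 0 0;0 0 0 0 0 0 0;0 0 0 0 0 0 0")

```text
t: 7.82
ee_pos: [0.6493, 0.0129, 0.0989]
tcp_rot: [[-1.0, 0.0, -0.002], [0.0, 1.0, 0.0], [0.002, 0.0, -1.0]]
force: [0.1, -0.6, -0.3]
width: 0.5
grasp_force: 0.0
```

Run:
```python
from h import *
go([.411,.163,.1],90)
q=r.read_camera("scene")
for d in r.recognise(q,"stopper_a"):
    b=d["box"];print(round(d["confidence"],2),np.round(b),atz(q,b[0]+b[2]/2,b[1]+b[3]/2,.021)[:2])
```

```text
shift mm [238.3 150.   -0.7] |282| turn -0.0
0.52 [322. 208.  15.  18.] [0.4139 0.1645]
```

Call:
drive_tool(targets="0.0298 0.0188 0 0 0 0 0;0.0298 0.0188 0 0 0 0 0;0.0298 0.0188 0 0 0 0 0;0.0298 0.0188 0 0 0 0 0;0.0298 0.0188 0 0 0 0 0;0.0298 0.0188 0 0 0 0 0;0.0298 0.0188 0 0 0 0 0;0.0298 0.0188 0 0 0 0 0;0 0 0 0 0 0 0;0 0 0 0 0 0 0")

```text
t: 8.75
ee_pos: [0.4104, 0.164, 0.1]
tcp_rot: [[-1.0, -0.002, 0.0], [-0.002, 1.0, -0.0], [-0.0, -0.0, -1.0]]
force: [-0.2, 0.1, -0.2]
width: 0.499
grasp_force: 0.0
```

Call:
drive_tool(targets="0 0 0.0162 0 0 0 0;0 0 0.0162 0 0 0 0;0 0 0.0162 0 0 0 0;0 0 0.0162 0 0 0 0;0 0 0.0162 0 0 0 0;0 0 0 0 0 0 0;0 0 0 0 0 0 -1;0 0 0 0 0 0 -1;0 0 0 0 0 0 -1;0 0 0 0 0 0 -1")

```text
t: 9.58
ee_pos: [0.4119, 0.1633, 0.0195]
tcp_rot: [[-1.0, 0.0, 0.002], [0.0, 1.0, 0.0], [-0.002, 0.0, -1.0]]
force: [0.4, -0.8, 2.4]
width: 0.241
grasp_force: 30.0
```

Call:
drive_tool(targets="0 0 0 0 0 0 -1;0 0 0 0 0 0 -1;0 0 -0.01 0 0 0 -1;0 0 -0.03 0 0 0 -1;0 0 -0.03 0 0 0 -1;0 0 -0.03 0 0 0 -1;0 0 0 0 0 0 -1;0 0 0 0 0 0 -1;0 0 0 0 0 0 -1;0 0 0 0 0 0 -1")

```text
t: 10.42
ee_pos: [0.4106, 0.1632, 0.1177]
tcp_rot: [[-1.0, 0.0, -0.002], [0.0, 1.0, -0.0], [0.002, -0.0, -1.0]]
force: [-0.5, 0.6, -0.0]
width: 0.239
grasp_force: 30.0
```

Run:
```python
from h import *
go([.603,.013,.1],90);go([.603,.013,.026],90)
```

```text
shift mm [-192.5 -150.2   17.3] |245| turn -0.0
shift mm [-192.7 -150.1   91.3] |261| turn -0.0
```

Call:
drive_tool(targets="-0.0275 -0.02145 0 0 0 0 -1;-0.0275 -0.02145 0 0 0 0 -1;-0.0275 -0.02145 0 0 0 0 -1;-0.0275 -0.02145 0 0 0 0 -1;-0.0275 -0.02145 0 0 0 0 -1;-0.0275 -0.02145 0 0 0 0 -1;-0.0275 -0.02145 0 0 0 0 -1;0 0 0 0 0 0 -1;0 0 0 0 0 0 -1;0 0 0 0 0 0 -1")

```text
t: 11.25
ee_pos: [0.6028, 0.0135, 0.1173]
tcp_rot: [[-1.0, 0.0, -0.003], [0.0, 1.0, 0.001], [0.003, 0.001, -1.0]]
force: [-0.4, 0.5, -0.1]
width: 0.241
grasp_force: 30.0
```

Call:
drive_tool(targets="0 0 0.017 0 0 0 -1;0 0 0.017 0 0 0 -1;0 0 0.017 0 0 0 -1;0 0 0.012 0 0 0 -1;0 0 0.01 0 0 0 -1;0 0 0.01 0 0 0 -1;0 0 0.006 0 0 0 -1;0 0 0.002 0 0 0 -1;0 0 0 0 0 0 -1;0 0 0 0 0 0 -1")

```text
t: 12.08
ee_pos: [0.6039, 0.0131, 0.0282]
tcp_rot: [[-1.0, 0.0, 0.001], [0.0, 1.0, -0.0], [-0.001, -0.0, -1.0]]
force: [-0.3, 0.6, 0.3]
width: 0.243
grasp_force: 30.0
```

Call:
drive_tool(targets="0 0 0 0 0 0 -0.2;0 0 0 0 0 0 -0.2;0 0 0 0 0 0 -0.2;0 0 0 0 0 0 -0.2;0 0 -0.01 0 0 0 -0.2;0 0 -0.02 0 0 0 -0.2;0 0 -0.02 0 0 0 -0.2;0 0 -0.025 0 0 0 1;0 0 0 0 0 0 1;0 0 0 0 0 0 1")

```text
t: 12.92
ee_pos: [0.6042, 0.0131, 0.1045]
tcp_rot: [[-1.0, 0.0, 0.003], [0.0, 1.0, -0.001], [-0.003, -0.001, -1.0]]
force: [-0.0, 0.6, -0.7]
width: 0.6
grasp_force: 0.0
```

Run:
```python
from h import *
go([.453,-.009,.1],90)
q=r.read_camera("scene")
for d in r.recognise(q,"napkin_ring"):
    b=d["box"];print(round(d["confidence"],2),np.round(b),atz(q,b[0]+b[2]/2,b[1]+b[3]/2,.015)[:2])
```

```text
shift mm [151.2 -22.1   4. ] |153| turn -0.0
0.52 [264. 184.  15.  18.] [ 0.4502 -0.0107]
```

Call:
drive_tool(targets="0.0304 -0.0044 0 0 0 0 1;0.0304 -0.0044 0 0 0 0 1;0.0304 -0.0044 0 0 0 0 1;0.0304 -0.0044 0 0 0 0 1;0.0304 -0.0044 0 0 0 0 1;0 0 0 0 0 0 1;0 0 0 0 0 0 1;0 0 0.02 0 0 0 1;0 0 0.02 0 0 0 1;0 0 0 0 0 0 1")

```text
t: 13.85
ee_pos: [0.4512, -0.0086, 0.06]
tcp_rot: [[-1.0, 0.0, -0.005], [0.0, 1.0, 0.001], [0.005, 0.001, -1.0]]
force: [-0.3, -0.1, -0.8]
width: 1.0
grasp_force: 0.0
```

Call:
drive_tool(targets="0 0 0.018 0 0 0 1;0 0 0.018 0 0 0 1;0 0 0.018 0 0 0 1;0 0 0 0 0 0 0.6;0 0 0 0 0 0 -1;0 0 0 0 0 0 -1;0 0 0 0 0 0 -1;0 0 0 0 0 0 -1;0 0 0 0 0 0 -1;0 0 0 0 0 0 -1")

```text
t: 14.68
ee_pos: [0.452, -0.0089, 0.0093]
tcp_rot: [[-1.0, 0.0, 0.001], [0.0, 1.0, -0.0], [-0.001, -0.0, -1.0]]
force: [-0.8, 0.5, 4.6]
width: 0.54
grasp_force: 30.0
```

Call:
drive_tool(targets="0 0 0 0 0 0 -1;0 0 -0.01 0 0 0 -1;0 0 -0.03 0 0 0 -1;0 0 -0.03 0 0 0 -1;0 0 -0.03 0 0 0 -1;0 0 0 0 0 0 -1;0 0 0 0 0 0 -1;0 0 0 0 0 0 -1;0 0 0 0 0 0 -1;0 0 0 0 0 0 -1")

```text
t: 15.52
ee_pos: [0.4512, -0.0087, 0.1077]
tcp_rot: [[-1.0, 0.0, -0.002], [0.0, 1.0, 0.001], [0.002, 0.001, -1.0]]
force: [-0.0, 0.3, -0.7]
width: 0.542
grasp_force: 30.0
```

Run:
```python
from h import *
go([.607,-.270,.11],90)
q=r.read_camera("scene");p=r.read_camera("top");save(q,"s3",(210,130,120,90),5)
for d in r.recognise(q,"napkin_ring"):
    b=d["box"];print(round(d["confidence"],2),np.round(b),atz(q,b[0]+b[2]/2,b[1]+b[3]/2,.115)[:2])
P=blob(p,(350,144,30,26),lambda i:i[...,0]-i[...,2]>40);print(cv2.minEnclosingCircle(np.array([atz(p,u,v,.01)[:2] for u,v in P],np.float32)))
```

```text
shift mm [-155.9 -261.2   -2.8] |304| turn -0.0
0.51 [265. 158.  13.  19.] [ 0.4582 -0.0046]
((0.6067022681236267, -0.27030330896377563), 0.04168279841542244)
```

View pics/s3.png

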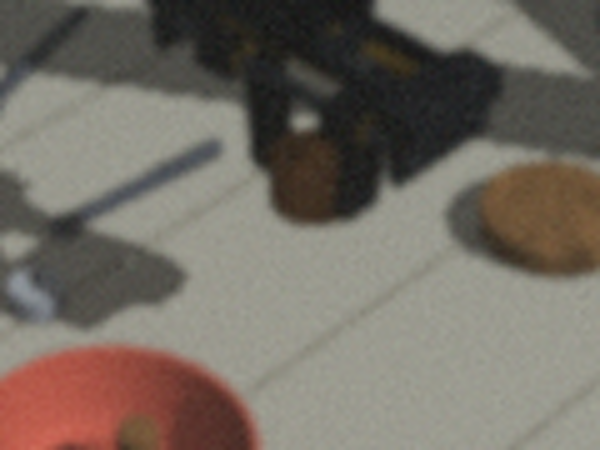

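The ring is held upright at (310,180) in the crop and centred, with the opening matching its 48 mm. I carry it to the stand.

Call:
drive_tool(targets="-0.0173 -0.029 0 0 0 0 -1;-0.0173 -0.029 0 0 0 0 -1;-0.0173 -0.029 0 0 0 0 -1;-0.0173 -0.029 0 0 0 0 -1;-0.0173 -0.029 0 0 0 0 -1;-0.0173 -0.029 0 0 0 0 -1;-0.0173 -0.029 0 0 0 0 -1;-0.0173 -0.029 0 0 0 0 -1;-0.0173 -0.029 0 0 0 0 -1;0 0 0 0 0 0 -1")

```text
t: 16.5
ee_pos: [0.6089, -0.2749, 0.1074]
tcp_rot: [[-1.0, 0.003, 0.001], [0.003, 1.0, -0.002], [-0.001, -0.002, -1.0]]
force: [-0.2, 1.3, -1.6]
width: 0.539
grasp_force: 30.0
```

Call:
drive_tool(targets="0 0 0.01 0 0 0 -1;0 0 0.01 0 0 0 -1;0 0 0.005 0 0 0 -1;0 0 0 0 0 0 -1;0 0 0 0 0 0 -1;0 0 0 0 0 0 -1;0 0 0 0 0 0 -1;0 0 0 0 0 0 -1;0 0 0 0 0 0 -1;0 0 0 0 0 0 -1")

```text
t: 17.33
ee_pos: [0.6073, -0.2699, 0.084]
tcp_rot: [[-1.0, 0.0, 0.0], [0.0, 1.0, -0.0], [-0.0, -0.0, -1.0]]
force: [0.3, 0.1, -0.7]
width: 0.539
grasp_force: 30.0
```

Run:
```python
from h import *
go([.607,-.270,.020],90)
q=r.read_camera("scene");save(q,"s4",(120,110,100,75),6)
```

```text
shift mm [ 0.4 -0.1 64. ] |64| turn -0.0
```

View pics/s4.png

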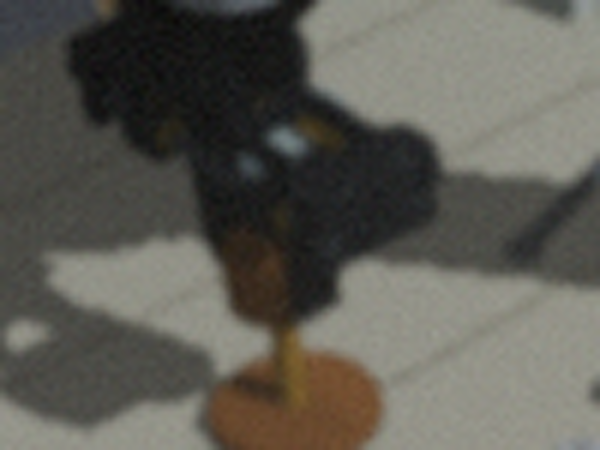

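The post at (288,365) in the crop lines up with the ring's axis at about 276. I lower the ring, release and rise.

Call:
drive_tool(targets="0 0 0.01 0 0 0 -1;0 0 0.01 0 0 0 -1;0 0 0.01 0 0 0 -1;0 0 0.01 0 0 0 -1;0 0 0.01 0 0 0 -1;0 0 0.01 0 0 0 -1;0 0 0.004 0 0 0 -1;0 0 0 0 0 0 -1;0 0 0 0 0 0 -1;0 0 0 0 0 0 -1")

```text
t: 18.22
ee_pos: [0.6073, -0.2699, 0.0195]
tcp_rot: [[-1.0, 0.0, -0.0], [0.0, 1.0, 0.0], [0.0, 0.0, -1.0]]
force: [-0.2, 0.2, -0.1]
width: 0.543
grasp_force: 30.0
```

Call:
drive_tool(targets="0 0 0 0 0 0 0.6;0 0 0 0 0 0 0.6;0 0 0 0 0 0 0.6;0 0 0 0 0 0 0.6;0 0 -0.01 0 0 0 0.6;0 0 -0.03 0 0 0 0.6;0 0 -0.03 0 0 0 0;0 0 -0.02 0 0 0 0;0 0 0 0 0 0 0;0 0 0 0 0 0 0")

```text
t: 19.05
ee_pos: [0.6076, -0.2701, 0.1113]
tcp_rot: [[-1.0, 0.0, 0.002], [0.0, 1.0, -0.002], [-0.002, -0.002, -1.0]]
force: [-0.3, -0.4, -0.9]
width: 0.52
grasp_force: 0.0
```

Run:
```python
from h import *
go([.391,-.311,.05],106.7);go([.391,-.311,.10])
```

```text
shift mm [216.8 -40.9  60.9] |229| turn -16.7
shift mm [216.6 -41.   10.9] |221|
```

Call:
drive_tool(targets="0.0272 -0.0051 0.005 0 0 0 0;0.0272 -0.0051 0.005 0 0 0 0;0.0272 -0.0051 0.005 0 0 0 0;0.0272 -0.0051 0.005 0 0 0 0;0.0272 -0.0051 0.005 0 0 0 0;0.0272 -0.0051 0.005 0 0 0 0;0.0272 -0.0051 0.005 0 0 0 0;0.0272 -0.0051 0.005 0 0 0 0;0 0 0.005 0 0 -6 0;0 0 0.005 0 0 -6 0")

```text
t: 19.88
ee_pos: [0.388, -0.3104, 0.0588]
tcp_rot: [[-0.978, -0.21, -0.002], [-0.21, 0.978, 0.002], [0.001, 0.002, -1.0]]
force: [0.8, 0.1, -0.8]
width: 0.503
grasp_force: 0.0
```

Call:
drive_tool(targets="0 0 0 0 0 -4.7 0;0 0 0 0 0 0 0;0 0 0 0 0 0 0;0 0 0 0 0 0 0;0 0 0 0 0 0 0;0 0 0 0 0 0 0;0 0 0 0 0 0 0;0 0 0 0 0 0 0;0 0 0 0 0 0 0;0 0 0 0 0 0 0")

```text
t: 20.72
ee_pos: [0.3897, -0.3106, 0.0598]
tcp_rot: [[-0.958, -0.287, 0.0], [-0.287, 0.958, -0.0], [-0.0, -0.0, -1.0]]
force: [-0.4, -0.8, -0.7]
width: 0.502
grasp_force: 0.0
```

Run:
```python
from h import *
go([.391,-.311,.003],106.7)
q=r.read_camera("scene");save(q,"s5",(140,90,110,80),6)
```

```text
shift mm [-1.1 -0.7 56.8] |57| turn -0.0
```

View pics/s5.png

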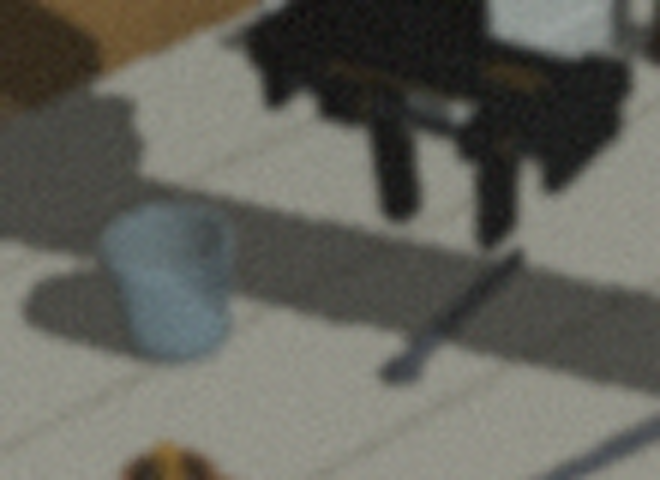

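The open fingers straddle the stirrer lying at (455,315) in the crop, and the tumbler at (170,280) is clear. I lower and grip.

Call:
drive_tool(targets="0 0 0.015 0 0 0 0;0 0 0.015 0 0 0 0;0 0 0.015 0 0 0 0;0 0 0.008 0 0 0 0;0 0 0.0035 0 0 0 0;0 0 0 0 0 0 0;0 0 0 0 0 0 -1;0 0 0 0 0 0 -1;0 0 0 0 0 0 -1;0 0 0 0 0 0 -1")

```text
t: 21.6
ee_pos: [0.3899, -0.3108, 0.0038]
tcp_rot: [[-0.958, -0.287, 0.001], [-0.287, 0.958, -0.001], [-0.0, -0.001, -1.0]]
force: [0.1, -0.2, 0.1]
width: 0.222
grasp_force: 0.0
```

Call:
drive_tool(targets="0 0 0 0 0 0 -1;0 0 0 0 0 0 -1;0 0 0 0 0 0 -1;0 0 -0.01 0 0 0 -1;0 0 -0.03 0 0 0 -1;0 0 -0.03 0 0 0 -1;0 0 -0.03 0 0 0 -1;0 0 0 0 0 0 -1;0 0 0 0 0 0 -1;0 0 0 0 0 0 -1")

```text
t: 22.43
ee_pos: [0.3894, -0.3103, 0.1026]
tcp_rot: [[-0.958, -0.287, -0.001], [-0.287, 0.958, 0.001], [0.0, 0.001, -1.0]]
force: [-0.8, 0.5, -0.0]
width: 0.094
grasp_force: 30.0
```

Run:
```python
from h import *
o=r.get_obs();print(o["joint_pos"])
a=np.radians(12.4);t=np.array([.595,.2595]);ex=np.array([np.cos(a),np.sin(a)])
for s in(.02,-.02): print(t+s*ex)
c=t+.02*ex
go([*c,.1],12.4)
```

```text
[-0.911   0.4425  1.645  -0.      1.0553 -2.773 ]
[0.6145 0.2638]
[0.5755 0.2552]
shift mm [-380.5  485.2    2.9] |617| turn -85.7
```

Call:
drive_tool(targets="-0.0238 0.0303 0 0 0 0 -1;-0.0238 0.0303 0 0 0 0 -1;-0.0238 0.0303 0 0 0 0 -1;-0.0238 0.0303 0 0 0 0 -1;-0.0238 0.0303 0 0 0 0 -1;-0.0238 0.0303 0 0 0 0 -1;-0.0238 0.0303 0 0 0 0 -1;-0.0238 0.0303 0 0 0 0 -1;-0.0238 0.0303 0 0 0 0 -1;-0.0238 0.0303 0 0 0 0 -1")

```text
t: 23.27
ee_pos: [0.5304, 0.05, 0.1016]
tcp_rot: [[-0.958, -0.287, -0.003], [-0.287, 0.958, 0.0], [0.003, 0.001, -1.0]]
force: [0.3, 0.0, -0.3]
width: 0.091
grasp_force: 30.0
```

Call:
drive_tool(targets="-0.0238 0.0303 0 0 0 0 -1;-0.0238 0.0303 0 0 0 0 -1;-0.0238 0.0303 0 0 0 0 -1;-0.0238 0.0303 0 0 0 0 -1;-0.0238 0.0303 0 0 0 0 -1;-0.0238 0.0303 0 0 0 0 -1;0 0 0 0 0 6.7 -1;0 0 0 0 0 6.7 -1;0 0 0 0 0 6.7 -1;0 0 0 0 0 6.7 -1")

```text
t: 24.1
ee_pos: [0.6146, 0.2632, 0.1007]
tcp_rot: [[-0.984, 0.181, -0.004], [0.181, 0.984, -0.001], [0.003, -0.002, -1.0]]
force: [-0.9, 0.4, 0.2]
width: 0.098
grasp_force: 30.0
```

Call:
drive_tool(targets="0 0 0 0 0 6.7 -1;0 0 0 0 0 6.7 -1;0 0 0 0 0 6.7 -1;0 0 0 0 0 6.7 -1;0 0 0 0 0 6.7 -1;0 0 0 0 0 6.7 -1;0 0 0 0 0 6.7 -1;0 0 0 0 0 6.7 -1;0 0 0 0 0 6.7 -1;0 0 0 0 0 6.7 -1")

```text
t: 24.93
ee_pos: [0.6146, 0.2629, 0.1009]
tcp_rot: [[-0.217, 0.976, -0.004], [0.976, 0.217, -0.001], [-0.0, -0.004, -1.0]]
force: [0.9, -0.3, -0.3]
width: 0.097
grasp_force: 30.0
```

Run:
```python
from h import *
go([.6145,.2638,.0095],12.4)
q=r.read_camera("scene");save(q,"s6",(230,180,160,120),4.5)
```

```text
shift mm [ 0.9  0.4 91.4] |91| turn 0.1
```

View pics/s6.png

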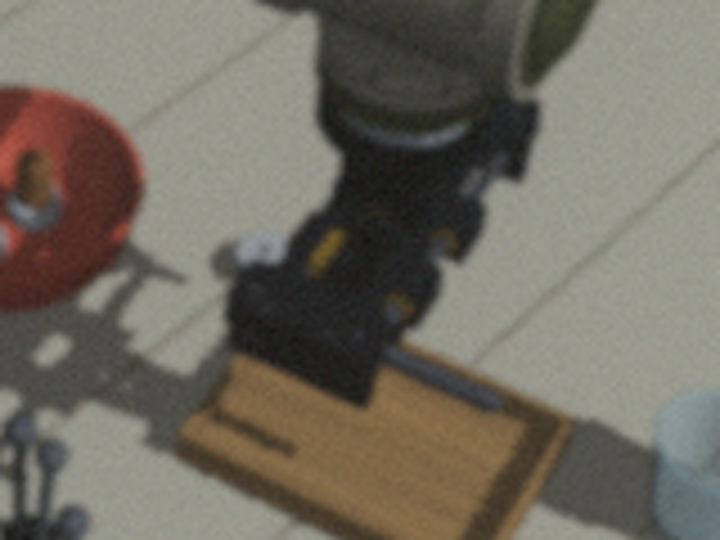

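The stirrer at (445,380) in the crop is parallel to the tray's length. I lower it, release and rise.

Call:
drive_tool(targets="0.0009 0.0004 0.016 0 0 0 -1;0 0 0.016 0 0 0 -1;0 0 0.016 0 0 0 -1;0 0 0.016 0 0 0 -1;0 0 0.012 0 0 0 -1;0 0 0.008 0 0 0 -1;0 0 0.005 0 0 0 -1;0 0 0.002 0 0 0 -1;0 0 0 0 0 0 -1;0 0 0 0 0 0 -1")

```text
t: 25.82
ee_pos: [0.6158, 0.2641, 0.0128]
tcp_rot: [[-0.223, 0.975, 0.001], [0.975, 0.223, 0.0], [-0.0, 0.001, -1.0]]
force: [0.9, 0.9, -1.1]
width: 0.089
grasp_force: 30.0
```

Call:
drive_tool(targets="0 0 0 0 0 0 -0.5;0 0 0 0 0 0 -0.5;0 0 0 0 0 0 -0.5;0 0 0 0 0 0 -0.5;0 0 -0.01 0 0 0 -0.5;0 0 -0.03 0 0 0 -0.5;0 0 -0.03 0 0 0 0;0 0 -0.03 0 0 0 0;0 0 0 0 0 0 0;0 0 0 0 0 0 0")

```text
t: 26.65
ee_pos: [0.6161, 0.2643, 0.1148]
tcp_rot: [[-0.223, 0.975, 0.004], [0.975, 0.223, 0.001], [0.0, 0.004, -1.0]]
force: [-1.0, -0.2, -0.7]
width: 0.496
grasp_force: 0.0
```

Run:
```python
from h import *
print(r.get_obs()["joint_pos"])
go([.432,-.172,.06],85)
q=r.read_camera("scene");p=r.read_camera("top")
for pic in(q,p):
  for d in r.recognise(pic,"stirrer_a"):
    b=d["box"];print(round(d["confidence"],2),np.round(b),atz(pic,b[0]+b[2]/2,b[1]+b[3]/2,.005)[:2])
P=blob(p,(325,195,9,49),lambda i:(i.sum(2)<260)&(abs(i[...,0]-i[...,2])<45),4)
W=np.array([atz(p,u,v,.006)[:2] for u,v in P],np.float32);e=cv2.PCACompute(W,mean=None)[1][0];print(len(W),W.mean(0),e,np.ptp(W@e))
```

```text
[ 0.229   0.6876  1.1134 -0.      1.3363  0.004 ]
shift mm [-384.2 -277.    53.6] |477| turn -72.1
0.62 [283. 274.  54.  26.] [0.6164 0.2682]
0.69 [324. 198.   7.  45.] [ 0.4328 -0.1676]
195 [ 0.428  -0.1678] [ 0.995  -0.1003] 0.12311843
```

Call:
drive_tool(targets="-0.03175 -0.0231 0 0 0 0 0;-0.03175 -0.0231 0 0 0 0 0;-0.03175 -0.0231 0 0 0 0 0;-0.03175 -0.0231 0 0 0 0 0;-0.03175 -0.0231 0 0 0 0 0;-0.03175 -0.0231 0 0 0 0 0;-0.03175 -0.0231 0 0 0 0 0;-0.03175 -0.0231 0 0 0 0 0;-0.03175 -0.0231 0 0 0 0 0;-0.03175 -0.0231 0 0 0 0 0")

```text
t: 27.68
ee_pos: [0.4597, -0.0983, 0.1117]
tcp_rot: [[-0.223, 0.975, -0.001], [0.975, 0.223, 0.001], [0.001, -0.001, -1.0]]
force: [0.4, -0.6, 0.5]
width: 0.497
grasp_force: 0.0
```

Call:
drive_tool(targets="-0.03175 -0.0231 0 0 0 0 0;-0.03175 -0.0231 0 0 0 0 0;0 0 0 0 0 -7.1 0;0 0 0 0 0 -7.1 0;0 0 0 0 0 -7.1 0;0 0 0 0 0 -7.1 0;0 0 0 0 0 -7.1 0;0 0 0 0 0 -7.1 0;0 0 0 0 0 -7.1 0;0 0 0 0 0 -7.1 0")

```text
t: 28.52
ee_pos: [0.4299, -0.169, 0.1115]
tcp_rot: [[-0.94, 0.342, -0.001], [0.342, 0.94, 0.001], [0.002, 0.001, -1.0]]
force: [0.9, -0.1, -0.2]
width: 0.506
grasp_force: 0.0
```

Call:
drive_tool(targets="0 0 0 0 0 -7.1 0;0 0 0 0 0 -7.1 0;0 0 0 0 0 -1.1 0;0 0 0.018 0 0 0 0;0 0 0.018 0 0 0 0;0 0 0.018 0 0 0 0;0 0 0 0 0 0 0;0 0 0 0 0 0 0;0 0 0 0 0 0 0;0 0 0 0 0 0 0")

```text
t: 29.35
ee_pos: [0.4306, -0.1694, 0.0591]
tcp_rot: [[-0.996, 0.088, 0.001], [0.088, 0.996, -0.001], [-0.001, -0.001, -1.0]]
force: [0.3, 0.4, 0.6]
width: 0.505
grasp_force: 0.0
```

Run:
```python
from h import *
print(r.get_obs()["joint_pos"])
go([.431,-.169,.003],85)
q=r.read_camera("scene");save(q,"s7",(180,100,120,90),5)
```

```text
[-0.6316  0.4636  1.7905 -0.      0.886  -2.1142]
shift mm [-0.3  0.5 56.1] |56| turn -0.1
```

View pics/s7.png

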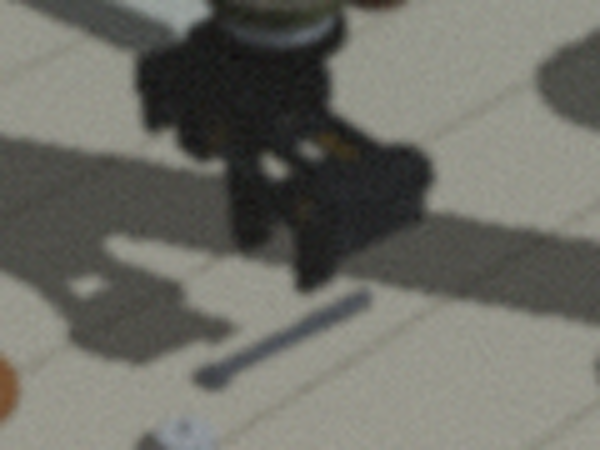

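The fingers straddle stirrer A, lying at (285,335) in the crop. I lower and grip.

Call:
drive_tool(targets="0 0 0.015 0 0 0 0;0 0 0.015 0 0 0 0;0 0 0.015 0 0 0 0;0 0 0.008 0 0 0 0;0 0 0.0028 0 0 0 0;0 0 0 0 0 0 0;0 0 0 0 0 0 -1;0 0 0 0 0 0 -1;0 0 0 0 0 0 -1;0 0 0 0 0 0 -1")

```text
t: 30.23
ee_pos: [0.4304, -0.1693, 0.0029]
tcp_rot: [[-0.996, 0.087, 0.001], [0.087, 0.996, -0.001], [-0.001, -0.0, -1.0]]
force: [-0.3, -0.4, -0.3]
width: 0.224
grasp_force: 0.0
```

Call:
drive_tool(targets="0 0 0 0 0 0 -1;0 0 0 0 0 0 -1;0 0 0 0 0 0 -1;0 0 -0.01 0 0 0 -1;0 0 -0.03 0 0 0 -1;0 0 -0.03 0 0 0 -1;0 0 -0.03 0 0 0 -1;0 0 0 0 0 0 -1;0 0 0 0 0 0 -1;0 0 0 0 0 0 -1")

```text
t: 31.07
ee_pos: [0.4298, -0.1689, 0.1018]
tcp_rot: [[-0.996, 0.087, -0.001], [0.087, 0.996, 0.001], [0.001, 0.0, -1.0]]
force: [0.5, 0.3, -1.5]
width: 0.097
grasp_force: 30.0
```

Run:
```python
from h import *
go([.5755,.2552,.0095],12.4)
```

```text
shift mm [-108.1  435.2   92.5] |458| turn 72.6
```

Call:
drive_tool(targets="-0.009 0.0363 0 0 0 0 -1;-0.009 0.0363 0 0 0 0 -1;-0.009 0.0363 0 0 0 0 -1;-0.009 0.0363 0 0 0 0 -1;-0.009 0.0363 0 0 0 0 -1;-0.009 0.0363 0 0 0 0 -1;-0.009 0.0363 0 0 0 0 -1;-0.009 0.0363 0 0 0 0 -1;-0.009 0.0363 0 0 0 0 -1;-0.009 0.0363 0 0 0 0 -1")

```text
t: 31.9
ee_pos: [0.5512, 0.1864, 0.1005]
tcp_rot: [[-0.996, 0.087, -0.003], [0.087, 0.996, -0.001], [0.003, -0.001, -1.0]]
force: [0.8, -1.3, 0.0]
width: 0.1
grasp_force: 30.0
```

Call:
drive_tool(targets="-0.009 0.0363 0 0 0 0 -1;-0.009 0.0363 0 0 0 0 -1;0 0 0 0 0 7.1 -1;0 0 0 0 0 7.1 -1;0 0 0 0 0 7.1 -1;0 0 0 0 0 7.1 -1;0 0 0 0 0 7.1 -1;0 0 0 0 0 7.1 -1;0 0 0 0 0 7.1 -1;0 0 0 0 0 7.1 -1")

```text
t: 32.73
ee_pos: [0.5752, 0.2551, 0.1002]
tcp_rot: [[-0.467, 0.884, -0.004], [0.884, 0.467, -0.001], [0.001, -0.004, -1.0]]
force: [0.2, 0.2, -1.0]
width: 0.095
grasp_force: 30.0
```

Call:
drive_tool(targets="0 0 0 0 0 7.1 -1;0 0 0 0 0 7.1 -1;0 0 0 0 0 1.6 -1;0 0 0.02 0 0 0 -1;0 0 0.02 0 0 0 -1;0 0 0 0 0 0 -1;0 0 0 0 0 0 -1;0 0 0 0 0 0 -1;0 0 0 0 0 0 -1;0 0 0 0 0 0 -1")

```text
t: 33.57
ee_pos: [0.5762, 0.2554, 0.0633]
tcp_rot: [[-0.215, 0.977, 0.001], [0.977, 0.215, 0.0], [0.0, 0.001, -1.0]]
force: [0.3, -0.4, -0.2]
width: 0.095
grasp_force: 30.0
```

Run:
```python
from h import *
go([.5755,.2552,.0095],12.4)
q=r.read_camera("scene");save(q,"s8",(240,190,140,110),5)
```

```text
shift mm [-0.1 -0.9 53.8] |54| turn -0.0
```

View pics/s8.png

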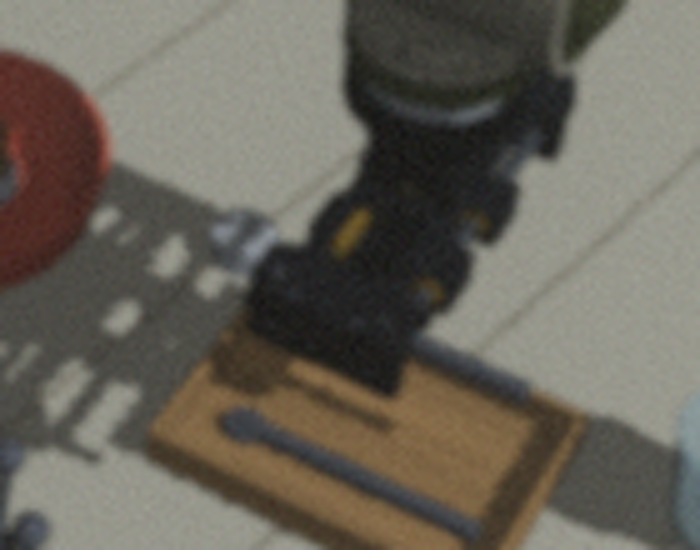

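The first stirrer lies flat at (350,470) in the crop, and the held one sits parallel on the near side. I lower it, release, rise and back off.

Call:
drive_tool(targets="0 0 0.015 0 0 0 -1;0 0 0.012 0 0 0 -1;0 0 0.01 0 0 0 -1;0 0 0.008 0 0 0 -1;0 0 0.005 0 0 0 -1;0 0 0.003 0 0 0 -1;0 0 0 0 0 0 -1;0 0 0 0 0 0 -1;0 0 0 0 0 0 -0.5;0 0 0 0 0 0 -0.5")

```text
t: 34.45
ee_pos: [0.5762, 0.2554, 0.01]
tcp_rot: [[-0.215, 0.977, 0.001], [0.977, 0.215, 0.0], [0.0, 0.001, -1.0]]
force: [-0.1, -0.0, 0.3]
width: 0.22
grasp_force: 0.0
```

Call:
drive_tool(targets="0 0 0 0 0 0 -0.5;0 0 0 0 0 0 -0.5;0 0 -0.01 0 0 0 -0.5;0 0 -0.03 0 0 0 -0.5;0 0 -0.03 0 0 0 -0.5;0 0 -0.03 0 0 0 0;0 0 -0.03 0 0 0 0;0 0 -0.03 0 0 0 0;0 0 0 0 0 0 0;0 0 0 0 0 0 0")

```text
t: 35.28
ee_pos: [0.5763, 0.2555, 0.1718]
tcp_rot: [[-0.215, 0.977, 0.004], [0.977, 0.215, 0.001], [0.0, 0.004, -1.0]]
force: [0.2, -0.1, -0.5]
width: 0.498
grasp_force: 0.0
```

Call:
drive_tool(targets="0 -0.03 0 0 0 0 0;0 -0.03 0 0 0 0 0;0 -0.03 0 0 0 0 0;0 -0.03 0 0 0 0 0;0 -0.03 0 0 0 0 0;0 -0.03 0 0 0 0 0;0 0 0 0 0 0 0;0 0 0 0 0 0 0;0 0 0 0 0 0 0;0 0 0 0 0 0 0")

```text
t: 36.12
ee_pos: [0.401, 0.2168, 0.1692]
tcp_rot: [[-0.214, 0.977, -0.0], [0.977, 0.214, -0.0], [-0.0, -0.0, -1.0]]
force: [0.5, -0.7, -0.3]
width: 0.502
grasp_force: 0.0
```

Run:
```python
from h import *
q=r.read_camera("scene");p=r.read_camera("top")
save(q,"s9",(90,110,340,210),2.3)
for n in("stirrer_a","stopper_a","napkin_ring","tumbler_l"):
  for pic in(q,p):
    for d in r.recognise(pic,n):
      b=d["box"];print(n,round(d["confidence"],2),np.round(b),atz(pic,b[0]+b[2]/2,b[1]+b[3]/2,.025)[:2])
```

```text
stirrer_a 0.51 [293. 258.  50.  30.] [0.5844 0.2639]
stirrer_a 0.16 [230. 210.  13.  24.] [0.603  0.0122]
stirrer_a 0.54 [145. 144.  44.  17.] [0.6184 0.2606]
stirrer_a 0.47 [149. 160.  42.  12.] [0.5805 0.2511]
stopper_a 0.53 [217. 221.  17.  21.] [0.6474 0.0152]
stopper_a 0.43 [231. 214.  13.  19.] [0.6052 0.0156]
stopper_a 0.66 [229. 117.  61.  58.] [0.6312 0.011 ]
stopper_a 0.64 [253. 135.  12.  12.] [0.648  0.0107]
stopper_a 0.43 [256. 151.   9.  13.] [0.6004 0.0072]
napkin_ring 0.78 [158. 164.  20.  20.] [ 0.6094 -0.2713]
napkin_ring 0.72 [354. 146.  22.  16.] [ 0.6075 -0.2698]
tumbler_l 0.92 [158. 121.  20.  30.] [ 0.4929 -0.423 ]
tumbler_l 0.61 [377. 266.  28.  41.] [0.4972 0.4067]
tumbler_l 0.92 [ 90. 176.  34.  24.] [0.524  0.4158]
tumbler_l 0.64 [404. 173.  30.  28.] [ 0.5163 -0.4054]
```

View pics/s9.png

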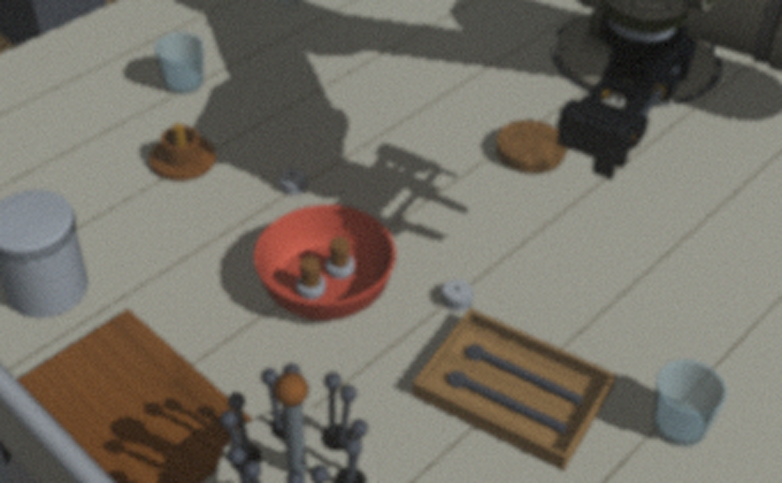

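The final picture shows both stirrers parallel in the tray at (520,385), both stoppers standing in the bowl at (325,265), and the ring round the post at (180,150). The tumblers stand where they were, so I hand in.

```bash
python3 -c "
from bench import r
print(r.hand_in())"
```

```text
the job is handed in; nothing more can be done
None
```

I handed the job in at about 36 s: in the final picture both stirrers lie lengthwise in the tray, both stoppers stand in the bowl, the ring is round its post and the tumblers look undisturbed; no verdict came back.

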